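# Scan the order ticket, then hold the counting board out over the tub

### The arm

A 6-joint arm with a two-finger parallel gripper is mounted at the origin on the work surface. World frame = base frame: x ahead of the robot, y to its left, z up, the work surface at z = 0. Lengths are in m, angles in rad, forces in N, time in s.
With the tool pointing down it reaches from about 0.25 to 0.775 m from the base axis. Payload 4 kg.
Tool frame: the origin (TCP) lies between the finger pads; the fingertips stand 11 mm ahead of it and the grasp point (between the pads) lies 8 mm behind it; z points along the fingers, y is the line along which they close (so a half turn about z gives the same grasp; the last joint's range is limited). The gripper opens to 94 mm and grips with 3 to 60 N. Pads are 16 mm wide; open, the fingers measure 119 mm over their backs; the gripper's body (75 mm by 177 mm) begins 78 mm behind the grasp point.
Start: joints at [-0.103, 0.087, 1.371, -0, 1.684, -0.103], TCP at [0.55, -0, 0.217] pointing down, gripper open.
Joint ranges: [-3.1, 3.1], [-0.76, 2.03], [0.27, 2.55], [-1.08, 4.22], [0.17, 2.65], [-2.57, 2.57]. Speed limits (rad/s): [2.79, 2.79, 3.14, 3.14, 3.14, 3.14].

### API

Orientations are given as a unit quaternion [w, x, y, z].
In Python, from workcell import env, vision, job gives the robot as it stands. The module is installed in compiled form; this text tells all that it offers.
- The arm moves only by the tool servo_tool, never from a script. Its argument "commands" is text: rows parted by semicolons, each of 5 numbers parted by spaces: the opening in per cent of the stroke, from 0 (shut) to 100 (fully open), then the shift along the world's x, y, z in m, then the turn about the world's z in degrees. In form: hand tx ty tz yaw; .... A call has 1 to 10 rows; each row shifts and turns the commanded pose from where the row before left it; what a row does not reach is not made up. A row lasts 1/10 s, in which the tool goes at most 50 mm and 8.59 degrees, less where a joint would pass 70% of its speed; a pose out of reach is approached as far as the arm can. A call is refused whole if a number of a shift passes 0.05 or a number of a turn 8.59, either way. A call with a gripper value outside its range is refused whole. The fingers move at their own pace and stop on an object; "force" is the grip in N (left out, the last holds). Time passes only in rows, so rows that do not move let the fingers close. It gives the time, the measured TCP pose, the force, the opening and the grip force at its end, in the units of the state.
- env.sense(): the state, without advancing time (a new reading comes with each control period).
- vision.snapshot(name): name is "scene" or "side" or "wrist"; returns the picture (420x560x3 uint8, blue, green, red); there is no depth.
- vision.camera_model(name): a dict with "fx", "fy", "cx", "cy" (pixels), "pose" (4x4, takes a point from camera to world coordinates). Camera axes: x right, y down, z forward; pixel columns grow to the right and rows downward; lengths in m; the calibration is good to about 2 mm. The wrist camera is an equidistant fisheye: a pixel r from the principal point sees the ray r / f radians off the axis. A picture is of the moment at which its call begins: read the wrist's pose just before it. camera_model takes no time and is no camera call; for the wrist camera it gives the pose at the moment of the call.
- job.job_done(): hands the job in; it is judged then, once.
The state is a dict: "clock": time; "joint_pos": joint angles; "joint_velocities": joint speeds; "joint_efforts": joint torques, N m; "eef_pos": TCP position; "ee_rot": TCP orientation; "wrist_force": force on the tool from outside, world axes, zero at the start; "ft_torque": the same for the moment, N m; "gripper_width": finger opening in m; "gripper_force": force on a finger pad.
Only numpy, scipy, OpenCV 4.12 (cv2) and the standard library are available. Lean on these libraries where they do the work, as an engineer would, in place of code of your own. Each camera call takes 0.05 s, during which the arm holds its last target. There are 200 camera calls.

### The job

Pick up the hand scanner and aim it steadily and squarely at the barcode on the sloping ticket from about 10 cm away for a second, then lay it back flat in the middle of the blue mat and let go. Then, without lifting it off the riser, slide the white counting board outwards over the tub until its red mark lines up with the riser's dark edge, straight and level, and finish while still holding the board there with the fingers, because it would tip off if let go. Leave the tub, bottle, front jar and red lid where they are.

Things in the scene. Friction and masses are not known exactly. Their poses are not given: they have to be found in the camera images.
- scanner: Grey hand scanner, loose, about 0.14 to 0.24 kg, lying on the blue mat. Straight handle 130 long (along its x, from -75 to +55), 28 wide (y), 30 high; at its +x end a black head (46 wide) bent 45 degrees downward, reaching x = +92 and up to 59 high. Origin: underside of the handle, close to the centre of mass, where it can be gripped across y from above; x points to the head, z up.
- scan_window (a point): Centre of the scanner's red window in the end of its head, 81 mm ahead of and 16 mm above the scanner's origin. Its x axis is the beam: out of the window, 45 degrees below the scanner's x axis; its y axis is the scanner's y.
- mat: Fixed blue mat, 200 (x) by 120 (y) by 4 mm thick, on the table; the scanner lies along its x. Origin: centre of its underside.
- barcode (a point): Centre of the black barcode (45 by 30 mm) on the white ticket of the sloping ticket stand (fixed, 90 wide, 90 high, on a dark base 90 by 90), 55 mm above the table. Its x axis points INTO the ticket, 45 degrees downward; a beam that lies along it meets the ticket squarely. Its y axis is level, across the ticket.
- riser: Fixed wooden bench riser, 270 (x) by 170 (y), flat top 90 mm high, with no guides. Origin: centre of its underside; x points outwards, towards the dark edge and the tub.
- riser_edge (a point): Middle of the riser's dark outer edge at the height of its top (riser x = +135 mm, z = 90); axes as the riser's.
- board: White counting board lying loose on the riser, 280 (x) by 120 (y) by 8 mm thick, about 0.25 to 0.5 kg, low green rims along its sides in front, a green upright grip rib at its rear. Origin: centre of its underside, nearly its centre of mass; x points outwards, like the riser's. It starts overhanging the edge by 30 to 80 mm, sometimes a little askew or off the centre.
- board_mark (a point): Middle of the red stripe (8 mm wide) across the board, at the board's underside: 185 mm behind its front end, board x = -45. With it over the edge 185 of the 280 mm hang out and the board tips unless its rear is held.
- board_grip (a point): Grip point in the green rib: 12 mm thick along board x, 60 mm wide along y, rising 35 mm from the board's top (its top is 43 mm above the board's underside). The point is on the rib's middle at board x = -120, 30 mm above the board's underside. Grip it from above across its thickness (along board x).
- tub: Open grey tub, loose, 110 by 110 by 60 mm high, standing on the table beyond the riser's edge, where the board's end comes out above it. Origin: centre of its underside. Leave it alone.
- bottle: White bottle with red cap, 64 across, 150 high; leave it alone. Origin: centre of its underside.
- amber_jar: Brown jar (the one nearer the robot, not those at the back) with black lid, 66 across, 110 high; leave it alone. Origin: centre of its underside.
- red_lid: Red screw-ring lid lying flat, 72 across, 10 high; leave it alone. Origin: centre of its underside.
There are look-alikes about, which are no part of the job. Several things have the shape of the mat; the one meant has the colours described above.

How it is judged:
By the outcome, as a careful person would: the job done as asked, in the order asked, and still so for the second after the job is handed in, while the arm keeps its last pose, push and grip.
It also fails if it takes over 64 s, if anything falls off the work surface, if the arm or the gripper's body presses on something with over 40 N, if the wrist force passes 120 N, or if a joint passes its speed limit or range.

## Working session

There is one attempt and no reset: what is moved stays moved. The work goes in short steps, Python scripts to look and compute and a tool call to move; the robot and the scene stay as the last step left them, time stands still between calls to the robot, and variables do not carry over. Pictures are saved under pics/ and viewed, at most 10 in all, crops included, and the job is handed in when it is done.

Besides the shell and the picture viewer there is one more tool, called after "Call:" by a JSON object that holds its "op" and its "data", one argument or row to a line. servo_tool: Moves the arm, as the interface text tells. Its arguments: {"type":"object","properties":{"commands":{"type":"string"},"force":{"type":"number"}},"required":["commands"]}

```bash
mkdir -p pics
python3 - <<'E'
from workcell import env,vision,job
import cv2,numpy as np
np.set_printoptions(precision=4,suppress=True)
for n in("scene","side","wrist"):
    m=vision.camera_model(n); print(n,m["fx"],m["fy"],m["cx"],m["cy"]);print(np.array(m["pose"]))
    cv2.imwrite(f"pics/{n}0.png",vision.snapshot(n))
print(env.sense())
E
```

```text
scene 390.3151976873002 390.3151976873002 278.2898072936288 210.4031587493708
[[-0.8569  0.4272 -0.2883  0.7635]
 [ 0.5153  0.721  -0.4633  0.5367]
 [ 0.0099 -0.5456 -0.838   0.976 ]
 [ 0.      0.      0.      1.    ]]
side 531.2687958579768 531.2687958579768 270.4332094968197 216.9969357951711
[[ 0.8619 -0.2602  0.4352 -0.1345]
 [-0.5069 -0.4591  0.7296 -0.9543]
 [ 0.01   -0.8494 -0.5276  0.8075]
 [ 0.      0.      0.      1.    ]]
wrist 325.19226210127806 325.19226210127806 282.2388039786942 212.14648555283225
[[ 1.     -0.0002 -0.0018  0.5503]
 [-0.0006 -0.9735 -0.2286  0.0667]
 [-0.0017  0.2286 -0.9735  0.3836]
 [ 0.      0.      0.      1.    ]]
{'clock': 0.15, 'joint_pos': array([-0.1031,  0.0878,  1.3719, -0.    ,  1.6836, -0.1031]), 'joint_velocities': array([ 0.0021, -0.0022, -0.0051,  0.0005,  0.    ,  0.0013]), 'joint_efforts': array([  0.0012, -34.0636, -30.2795,   0.0719,   0.0304,  -0.0001]), 'eef_pos': array([0.5496, 0.    , 0.2156]), 'ee_rot': array([-0.0006,  0.7071,  0.7071, -0.0005]), 'wrist_force': array([-0.8435, -0.107 , -0.1273]), 'ft_torque': array([ 0.0559, -0.0259,  0.0211]), 'gripper_force': 0.0, 'gripper_width': 0.09376201195710919}
```

View pics/scene0.png

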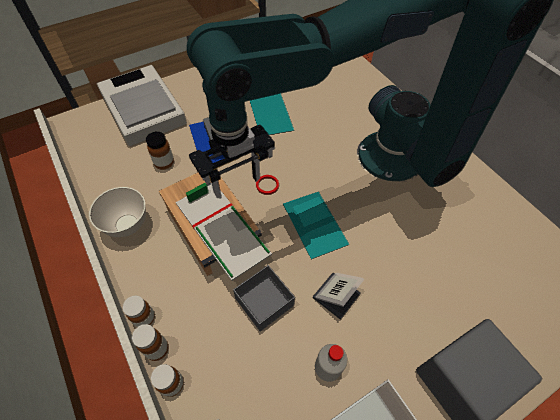

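View pics/side0.png

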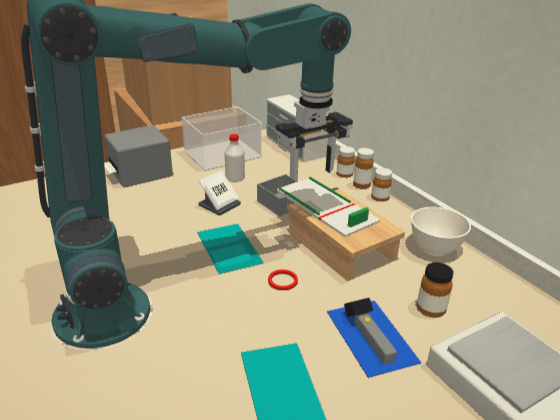

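View pics/wrist0.png

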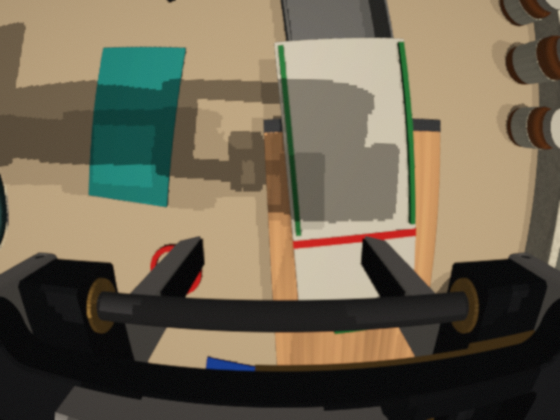

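```bash
cat > h.py <<'E'
import numpy as np,cv2
np.set_printoptions(precision=4,suppress=True)
def ray(m,p):
    x=(p[0]-m["cx"])/m["fx"];y=(p[1]-m["cy"])/m["fy"]
    if m.get("fish"):
        r=np.hypot(x,y);s=np.sin(r)/max(r,1e-9);d=np.array([x*s,y*s,np.cos(r)])
    else: d=np.array([x,y,1.]);d/=np.linalg.norm(d)
    P=np.array(m["pose"]);return P[:3,3],P[:3,:3]@d
def plane(m,p,z):
    o,d=ray(m,p);return o+d*(z-o[2])/d[2]
def tri(m1,p1,m2,p2):
    o1,d1=ray(m1,p1);o2,d2=ray(m2,p2)
    t=np.linalg.lstsq(np.c_[d1,-d2],o2-o1,rcond=None)[0]
    a,b=o1+t[0]*d1,o2+t[1]*d2;return (a+b)/2,np.linalg.norm(a-b)
def cam(n):
    from workcell import vision
    m=dict(vision.camera_model(n));m["fish"]=n=="wrist";return m
def blobs(mask,amin=30):
    n,l,s,c=cv2.connectedComponentsWithStats(mask.astype(np.uint8))
    return [(l==i,s[i],c[i]) for i in range(1,n) if s[i][4]>=amin]
def quad(mask):
    c=max(cv2.findContours(mask.astype(np.uint8),0,1)[0],key=cv2.contourArea)
    c=cv2.convexHull(c)
    for e in np.linspace(.01,.2,60):
        a=cv2.approxPolyDP(c,e*cv2.arcLength(c,True),True)[:,0]
        if len(a)<=4: return a
E
python3 - <<'E'
from h import *
im={n:cv2.imread(f"pics/{n}0.png") for n in("scene","side")}
def cr(n,x,y,w,h):return cv2.resize(im[n][y:y+h,x:x+w],(400,300),interpolation=cv2.INTER_CUBIC)
mos=np.vstack([np.hstack([cr("scene",300,255,80,60),cr("side",180,160,80,60)]),np.hstack([cr("side",320,285,120,90),cr("side",270,160,144,108)])])
cv2.imwrite("pics/mos.png",mos)
M={n:cam(n) for n in im}
h=cv2.cvtColor(im["side"],cv2.COLOR_BGR2HSV)
bl=(h[...,0]>105)&(h[...,0]<125)&(h[...,1]>150)&(h[...,2]>60)
b=max(blobs(bl),key=lambda t:t[1][4]);q=quad(b[0]);print("mat",q);print(np.array([plane(M["side"],p,.004) for p in q]))
for p in[(358,307),(392,357),(367,319),(282,280),(434,290)]:print(p,plane(M["side"],p,.02))
E
```

```text
mat [[328 311]
 [374 301]
 [420 362]
 [368 376]]
[[ 0.4384 -0.2499  0.004 ]
 [ 0.5498 -0.2748  0.004 ]
 [ 0.5099 -0.4642  0.004 ]
 [ 0.3967 -0.4402  0.004 ]]
(358, 307) [ 0.4923 -0.2863  0.02  ]
(392, 357) [ 0.4582 -0.4366  0.02  ]
(367, 319) [ 0.485  -0.3264  0.02  ]
(282, 280) [ 0.396  -0.1218  0.02  ]
(434, 290) [ 0.6819 -0.3275  0.02  ]
```

View pics/mos.png

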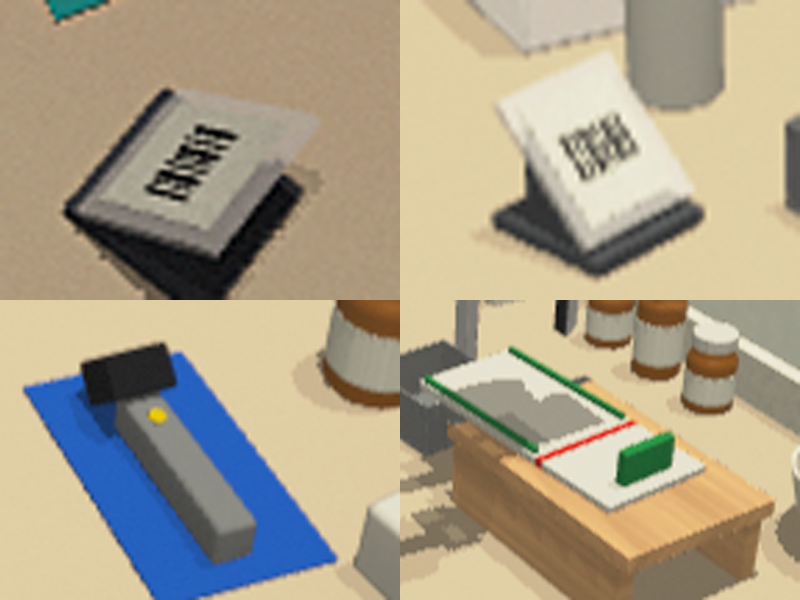

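Run:
```python
from h import *
S,D=cam("scene"),cam("side")
sc=[(39+300,287.4),(300+78/5,255+212/5),(300+170/5,255+95/5),(300+320/5,255+125/5),(300+215/5,255+253/5)]
sd=[(220,189.3),(239,197),(218,209.4),(200,181),(222.4,170.6)]
P=[]
for a,b in zip(sc,sd):
    p,e=tri(S,a,D,b);P.append(p);print(p,e)
P=np.array(P);u=P[1]-P[2]+P[4]-P[3];v=P[3]-P[2]+P[4]-P[1];n=np.cross(u,v);n/=np.linalg.norm(n);print("normal",n,np.degrees(np.arctan2(n[1],n[0])),"u az",np.degrees(np.arctan2(u[1],u[0])),"v az",np.degrees(np.arctan2(v[1],v[0])))
for i,j in((1,2),(2,3),(3,4),(4,1)):print(np.linalg.norm(P[i]-P[j]))
```

```text
[0.436  0.2994 0.0516] 0.0061696933455992085
[0.4906 0.2826 0.0183] 0.004053126334792896
[0.4091 0.2536 0.014 ] 0.0001375779488415636
[0.3838 0.3228 0.0823] 0.007700822066051425
[0.4675 0.3486 0.0838] 0.009339331858226618
normal [ 0.1919 -0.655   0.7309] -73.67272707876695 u az 18.332634383604695 v az 109.68683171697171
0.08657153423319985
0.10049049574549475
0.08767522570100544
0.09578582584777542
```

Call:
{"op": "servo_tool", "data": {
  "commands": "100 -0.02 -0.05 0.02 0; 100 -0.02 -0.05 0.02 0; 100 -0.02 -0.05 0 0; 100 -0.015 -0.05 0 0; 100 0 -0.05 0 0; 100 0 -0.05 0 0; 100 0 -0.04 0 0; 100 0 -0.04 0 0; 100 0 0 0 0; 100 0 0 0 0"
}}

```text
clock: 1.15
eef_pos: [0.4818, -0.3618, 0.2502]
ee_rot: [-0.001, 0.708, 0.707, 0.0]
wrist_force: [0.7, 1.6, 0.7]
gripper_width: 0.0941
gripper_force: 0.0
```

Run:
```python
from h import *
import pickle
from workcell import vision
m=cam("wrist");im=vision.snapshot("wrist");cv2.imwrite("pics/w1.png",im);pickle.dump(m,open("w1.pkl","wb"))
print(m["pose"])
```

```text
[[ 1.     -0.0019 -0.0015  0.4826]
 [-0.0022 -0.9739 -0.2269 -0.2954]
 [-0.001   0.2269 -0.9739  0.4185]
 [ 0.      0.      0.      1.    ]]
```

View pics/w1.png

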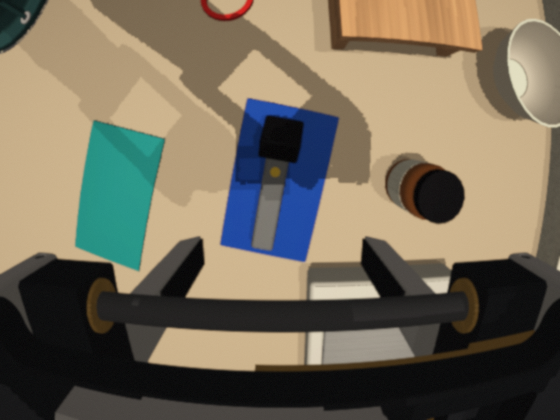

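Run:
```python
from h import *
import pickle
m=pickle.load(open("w1.pkl","rb"));D=cam("side");im=cv2.imread("pics/w1.png");sd=cv2.imread("pics/side0.png")
h=cv2.cvtColor(im,cv2.COLOR_BGR2HSV);h2=cv2.cvtColor(sd,cv2.COLOR_BGR2HSV)
def yel(h,x,y):
    k=(abs(h[...,0].astype(int)-25)<8)&(h[...,1]>150)&(h[...,2]>90)
    ys,xs=np.nonzero(k[y-12:y+12,x-12:x+12]);return xs.mean()+x-12,ys.mean()+y-12
a,b=yel(h,275,172),yel(h2,367,319);print("dot",a,b,tri(m,a,D,b),plane(m,a,.034))
bl=(h[...,0]>105)&(h[...,0]<128)&(h[...,1]>130)
B=max(blobs(bl),key=lambda t:t[1][4])[0];q=quad(B);c=np.array([plane(m,p,.004) for p in q]);print("mat",q,c,c.mean(0))
for i in range(4):d=c[i]-c[i-1];print(np.linalg.norm(d),np.degrees(np.arctan2(d[1],d[0])))
g=(h[...,1]<60)&(h[...,2]>60)&(h[...,2]<200);g[:175]=0;g[255:]=0;g[:,:235]=0;g[:,:][:,300:]=0
# per-row handle mid, cast on top plane
for v in range(180,250,8):
    xs=np.nonzero(g[v])[0]
    if len(xs):print(v,xs.min(),xs.max(),plane(m,(xs.min()-.5,v),.034)[:2],plane(m,(xs.max()+.5,v),.034)[:2],im[v,int(xs.mean())])
```

```text
dot (np.float64(274.67123287671234), np.float64(171.67123287671234)) (np.float64(366.72222222222223), np.float64(319.3888888888889)) (array([ 0.4736, -0.3363,  0.0321]), np.float64(0.001395674429905681)) [ 0.4732 -0.3356  0.034 ]
mat [[248  99]
 [337 118]
 [304 260]
 [221 243]] [[ 0.4391 -0.2451  0.004 ]
 [ 0.5518 -0.2692  0.004 ]
 [ 0.5116 -0.4592  0.004 ]
 [ 0.3986 -0.4348  0.004 ]] [ 0.4753 -0.3521  0.004 ]
0.19393903255237238 77.96801367051397
0.11530960754343925 -12.053324647250815
0.1941681384870182 -101.96332076901865
0.11554261832567021 167.8331773519843
188 262 282 [ 0.4573 -0.3552] [ 0.4824 -0.3553] [ 96 104 107]
196 260 281 [ 0.4547 -0.3649] [ 0.4812 -0.365 ] [ 98 104 107]
204 258 279 [ 0.4521 -0.3748] [ 0.4787 -0.3748] [114 122 127]
212 257 278 [ 0.4507 -0.3847] [ 0.4775 -0.3847] [113 120 125]
220 256 276 [ 0.4493 -0.3947] [ 0.475  -0.3948] [112 120 124]
228 254 275 [ 0.4466 -0.4049] [ 0.4737 -0.4049] [113 121 124]
236 253 273 [ 0.4451 -0.4153] [ 0.4711 -0.4152] [110 119 121]
244 252 272 [ 0.4435 -0.4258] [ 0.4698 -0.4257] [111 118 122]
```

Call:
{"op": "servo_tool", "data": {
  "commands": "60 -0.006 0.002 -0.05 -8; 60 -0.006 0.001 -0.05 -2.6; 60 0 0 -0.05 0; 60 0 0 -0.04 0; 60 0 0 0 0; 60 0 0 -0.02 0; 60 0 0 -0.02 0; 60 0 0 0 0; 60 0 0 0 0",
  "force": 25
}}

```text
clock: 2.1
eef_pos: [0.4716, -0.3586, 0.0246]
ee_rot: [0.002, 0.769, 0.639, 0.0]
wrist_force: [-0.5, -0.5, 0.5]
gripper_width: 0.0563
gripper_force: 0.0
```

Call:
{"op": "servo_tool", "data": {
  "commands": "60 -0.001 0 -0.003 0; 0 0 0 0 0; 0 0 0 0 0; 0 0 0 0 0; 0 0 0 0 0; 0 0 0 0 0; 0 0 0 0 0",
  "force": 25
}}

```text
clock: 2.8
eef_pos: [0.4693, -0.3585, 0.0194]
ee_rot: [0.0, 0.769, 0.639, -0.0]
wrist_force: [-0.6, -0.5, 2.1]
gripper_width: 0.0279
gripper_force: 25.0
```

Call:
{"op": "servo_tool", "data": {
  "commands": "0 0 0 0.01 0; 0 0 0 0.03 0; 0 0 0.02 0.045 0; 0 0 0.05 0.045 0; 0 0 0.05 0.05 5; 0 0 0.05 0 5; 0 0 0.05 0 5; 0 0 0.05 0 5; 0 0 0.05 0 5; 0 0 0.05 0 2.6"
}}

```text
clock: 3.8
eef_pos: [0.4688, -0.0139, 0.1732]
ee_rot: [0.0, 0.594, 0.804, 0.0]
wrist_force: [0.7, 0.3, -1.8]
gripper_width: 0.0281
gripper_force: 25.0
```

Call:
{"op": "servo_tool", "data": {
  "commands": "0 0 0.03 0 0; 0 0 0.02 0 0; 0 0 0 0 0; 0 0 0 0 0; 0 0 0 0 0"
}}

```text
clock: 4.3
eef_pos: [0.4694, 0.0332, 0.1729]
ee_rot: [0.0, 0.595, 0.804, -0.0]
wrist_force: [-0.0, 0.5, -2.1]
gripper_width: 0.0277
gripper_force: 25.0
```

Run:
```python
from h import *
import pickle
from workcell import vision,env
s=env.sense();print(s["eef_pos"],s["ee_rot"],s["gripper_width"])
m=cam("wrist");im=vision.snapshot("wrist");cv2.imwrite("pics/w2.png",im);pickle.dump(m,open("w2.pkl","wb"))
cv2.imwrite("pics/side2.png",vision.snapshot("side"));cv2.imwrite("pics/scene2.png",vision.snapshot("scene"))
```

```text
[0.4694 0.0332 0.1729] [ 0.0001  0.5953  0.8035 -0.0002] 0.02771379379334776
```

View pics/w2.png

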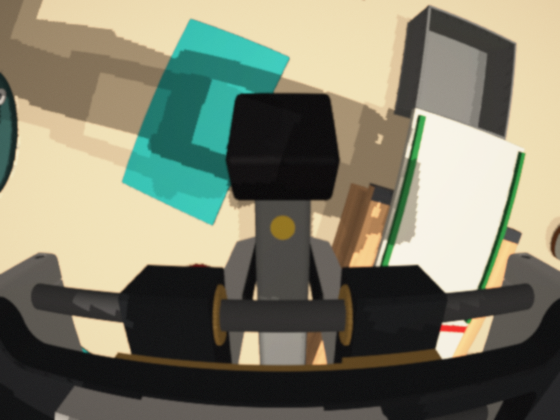

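Call:
{"op": "servo_tool", "data": {
  "commands": "0 0.005 0.04 0 0; 0 0.005 0.04 0 0; 0 0 0.02 0 0; 0 0 0 0 0; 0 0 0 0 0"
}}

```text
clock: 4.95
eef_pos: [0.4794, 0.1334, 0.1727]
ee_rot: [0.0, 0.595, 0.804, -0.0]
wrist_force: [0.8, -0.2, -1.4]
gripper_width: 0.0279
gripper_force: 25.0
```

Run:
```python
from h import *
import pickle
from workcell import vision,env
s=env.sense();print(s["eef_pos"],s["ee_rot"],s["gripper_width"])
m=cam("wrist");im=vision.snapshot("wrist");cv2.imwrite("pics/w3.png",im);pickle.dump((m,s),open("w3.pkl","wb"))
```

```text
[0.4794 0.1334 0.1727] [ 0.0002  0.5949  0.8038 -0.0005] 0.02794804141997954
```

View pics/w3.png

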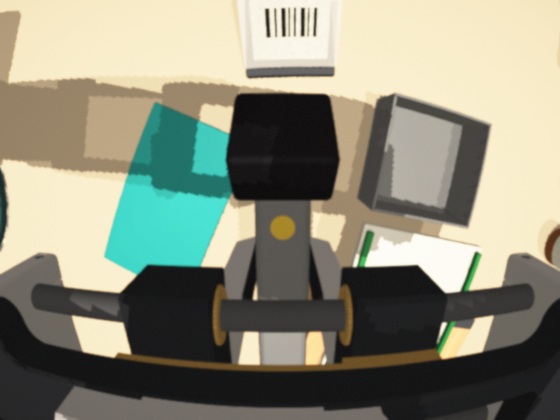

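Run:
```python
from h import *
import pickle
m,s=pickle.load(open("w3.pkl","rb"));im=cv2.imread("pics/w3.png");D,S=cam("side"),cam("scene")
g=cv2.cvtColor(im,cv2.COLOR_BGR2GRAY)
k=g[2:45,255:328]<110;ys,xs=np.nonzero(k);b=((xs.min()+xs.max())/2+255,(ys.min()+ys.max())/2+2)
print("bar",xs.min()+255,xs.max()+255,ys.min()+2,ys.max()+2,b)
def cen(n,x0,x1,y0,y1,t):
    i=cv2.cvtColor(cv2.imread(f"pics/{n}0.png"),cv2.COLOR_BGR2GRAY)[y0:y1,x0:x1]
    w=np.clip(t-i.astype(float),0,None);yy,xx=np.mgrid[y0:y1,x0:x1];return (w*xx).sum()/w.sum(),(w*yy).sum()/w.sum()
ps=cen("side",210,230,181,199,120);pc=cen("scene",327,350,278,297,90);print(ps,pc)
print(tri(m,b,D,ps),tri(m,b,S,pc),tri(S,pc,D,ps),plane(m,b,.055))
# base front edge: lowest dark row per column
P=[]
for x in range(252,330,4):
    y=np.nonzero(g[40:90,x]<100)[0]
    if len(y):P.append(plane(m,(x,y.max()+40.5),0.)[:2])
P=np.array(P);c=np.polyfit(P[:,0],P[:,1],1);print("edge az",np.degrees(np.arctan(c[0])),P[0],P[-1],"barcode left/right rows")
# vertical bar direction & bar ends in scanner frame: bottom ends left and right
for rng in((265,272),(312,318)):
    yy=np.nonzero((g[2:45,rng[0]:rng[1]]<110).any(1))[0]+2;print(rng,yy.min(),yy.max())
```

```text
bar 266 315 9 36 (np.float64(290.5), np.float64(22.5))
(np.float64(218.90620689655174), np.float64(189.66620689655173)) (np.float64(336.90512762593175), np.float64(286.4474813643551))
(array([0.4367, 0.302 , 0.0484]), np.float64(0.0005721214486616205)) (array([0.438 , 0.2981, 0.0587]), np.float64(0.0015795855817082377)) (array([0.4353, 0.2963, 0.0513]), np.float64(0.0017610423620451102)) [0.437  0.2998 0.055 ]
edge az 18.344630235597215 [0.4117 0.2498] [0.487  0.2744] barcode left/right rows
(265, 272) 9 36
(312, 318) 9 35
```

Call:
{"op": "servo_tool", "data": {
  "commands": "0 0.003 0.01 -0.024 1.3; 0 0.002 0.012 -0.024 0; 0 0 0 0 0; 0 0 0 0 0; 0 0 0 0 0; 0 0 0 0 0"
}}

```text
clock: 5.6
eef_pos: [0.4854, 0.1556, 0.1266]
ee_rot: [0.001, 0.586, 0.81, 0.001]
wrist_force: [0.3, -0.4, -1.1]
gripper_width: 0.0279
gripper_force: 25.0
```

Run:
```python
from h import *
from workcell import vision,env
s=env.sense();print(s["eef_pos"],s["ee_rot"])
S,D=cam("scene"),cam("side")
a=vision.snapshot("side");b=vision.snapshot("scene");cv2.imwrite("pics/side4.png",a);cv2.imwrite("pics/scene4.png",b)
cv2.imwrite("pics/m4.png",np.hstack([cv2.resize(a[100:240,160:300],(400,400),interpolation=2),cv2.resize(b[190:330,240:380],(400,400),interpolation=2)]))
```

```text
[0.4854 0.1556 0.1266] [0.0011 0.5861 0.8103 0.0011]
```

View pics/m4.png

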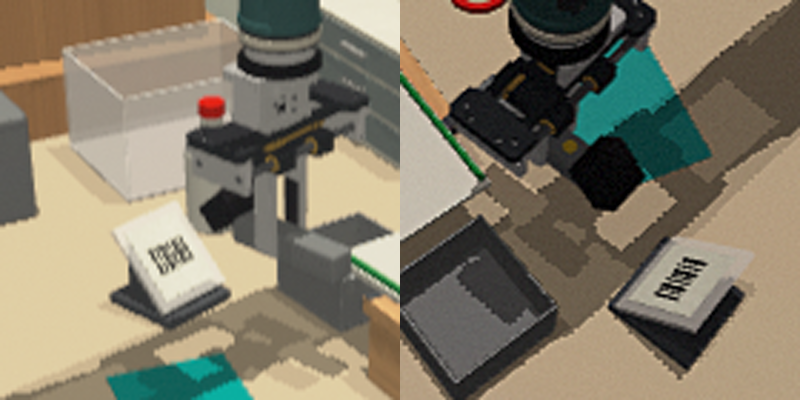

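Call:
{"op": "servo_tool", "data": {
  "commands": "0 -0.0005 0 -0.001 0; 0 0 0 0 0; 0 0 0 0 0; 0 0 0 0 0; 0 0 0 0 0; 0 0 0 0 0; 0 0 0 0 0; 0 0 0 0 0; 0 0 0 0 0; 0 0 0 0 0"
}}

```text
clock: 6.7
eef_pos: [0.4839, 0.1562, 0.1239]
ee_rot: [0.0, 0.586, 0.811, 0.0]
wrist_force: [0.0, -0.6, -1.2]
gripper_width: 0.0275
gripper_force: 25.0
```

Call:
{"op": "servo_tool", "data": {
  "commands": "0 0 0 0 0; 0 0 0 0 0; 0 0 0 0 0; 0 0 0 0 0; 0 0 0 0 0; 0 0 0 0 0; 0 0 0 0 0"
}}

```text
clock: 7.4
eef_pos: [0.4839, 0.1561, 0.1239]
ee_rot: [0.0, 0.586, 0.811, 0.0]
wrist_force: [0.2, 0.1, -2.5]
gripper_width: 0.0276
gripper_force: 25.0
```

Run:
```python
from h import *
S,D=cam("scene"),cam("side")
print(tri(S,(313.5,250.5),D,(239,173)),"nominal head centre",np.array([.4849,.1556,.111])+np.array([-.314*.07,.949*.07,.03]))
# heading from yellow dot (scene) vs w3 symmetric already
```

```text
(array([0.4606, 0.2146, 0.1363]), np.float64(0.0008704365203104484)) nominal head centre [0.4629 0.222  0.141 ]
```

Call:
{"op": "servo_tool", "data": {
  "commands": "0 0 -0.02 0.03 0; 0 0 -0.05 0.02 0; 0 -0.001 -0.05 0 -5; 0 -0.001 -0.05 0 -5; 0 -0.001 -0.05 0 -5; 0 -0.001 -0.05 0 -5; 0 -0.001 -0.05 0 -5; 0 -0.001 -0.05 0 -5.3; 0 -0.001 -0.05 0 0; 0 -0.001 -0.04 0 0"
}}

```text
clock: 8.4
eef_pos: [0.4753, -0.3031, 0.1724]
ee_rot: [0.0, 0.778, 0.629, -0.0]
wrist_force: [-0.0, 0.8, -1.9]
gripper_width: 0.0276
gripper_force: 25.0
```

Call:
{"op": "servo_tool", "data": {
  "commands": "0 0 -0.03 0 0; 0 0 -0.02 0 0; 0 0 0 -0.04 0; 0 0 0 -0.04 0; 0 0 0 -0.03 0; 0 0 0 -0.02 0; 0 0 0 0 0; 0 0 0 0 0"
}}

```text
clock: 9.2
eef_pos: [0.4762, -0.3499, 0.0428]
ee_rot: [-0.0, 0.777, 0.63, 0.0]
wrist_force: [0.9, -0.4, 0.6]
gripper_width: 0.0281
gripper_force: 25.0
```

Call:
{"op": "servo_tool", "data": {
  "commands": "0 -0.001 -0.004 -0.01 0; 0 0 0 -0.007 0; 0 0 0 -0.003 0; 0 0 0 -0.002 0; 0 0 0 0 0; 0 0 0 0 0"
}}

```text
clock: 9.8
eef_pos: [0.475, -0.3543, 0.0207]
ee_rot: [0.0, 0.777, 0.629, 0.0]
wrist_force: [-0.2, -0.8, -2.0]
gripper_width: 0.0282
gripper_force: 25.0
```

Call:
{"op": "servo_tool", "data": {
  "commands": "0 0 0 -0.0013 0; 0 0 0 0 0; 0 0 0 0 0",
  "force": 25
}}

```text
clock: 10.1
eef_pos: [0.475, -0.3543, 0.0193]
ee_rot: [0.0, 0.777, 0.629, 0.0]
wrist_force: [1.0, 0.2, -1.5]
gripper_width: 0.0278
gripper_force: 25.0
```

Call:
{"op": "servo_tool", "data": {
  "commands": "0 0 0 -0.001 0; 0 0 0 0 0; 45 0 0 0 0; 45 0 0 0 0; 45 0 0 0 0; 45 0 0 0 0; 45 0 0 0.02 0; 45 0 0 0.04 0; 45 0 0 0.05 0; 45 0 0 0.05 0"
}}

```text
clock: 11.1
eef_pos: [0.4744, -0.3538, 0.179]
ee_rot: [-0.001, 0.777, 0.629, -0.0]
wrist_force: [0.9, -0.9, 0.4]
gripper_width: 0.0425
gripper_force: 0.0
```

Call:
{"op": "servo_tool", "data": {
  "commands": "45 0.01 0.02 0.05 0; 45 0.03 0.05 0.04 0; 45 0.03 0.05 0 5; 45 0.02 0.04 0 5; 45 0.015 0.04 0 3; 45 0 0.03 0 0; 45 0 0 0 0; 45 0 0 0 0; 45 0 0 0 0"
}}

```text
clock: 12.0
eef_pos: [0.5658, -0.1488, 0.252]
ee_rot: [0.0, 0.701, 0.713, -0.0]
wrist_force: [-0.3, 0.3, 1.1]
gripper_width: 0.042
gripper_force: 0.0
```

Run:
```python
from h import *
import pickle
from workcell import vision,env
s=env.sense();print(s["eef_pos"],s["ee_rot"],s["joint_pos"])
m=cam("wrist");im=vision.snapshot("wrist");cv2.imwrite("pics/w5.png",im);pickle.dump(m,open("w5.pkl","wb"))
a=vision.snapshot("side");b=vision.snapshot("scene");cv2.imwrite("pics/side5.png",a);cv2.imwrite("pics/scene5.png",b)
v=np.zeros((600,800,3),np.uint8);v[:420,:560]=im;v[420:600,:240]=cv2.resize(a[280:385,310:450],(240,180));v[420:600,240:480]=cv2.resize(a[170:275,280:420],(240,180));v[420:600,480:720]=cv2.resize(b[160:280,140:300],(240,180))
cv2.imwrite("pics/m5.png",v)
```

```text
[ 0.5658 -0.1488  0.252 ] [ 0.0002  0.7014  0.7128 -0.0002] [-0.3538  0.162   1.2181 -0.0006  1.7614 -0.3701]
```

View pics/m5.png

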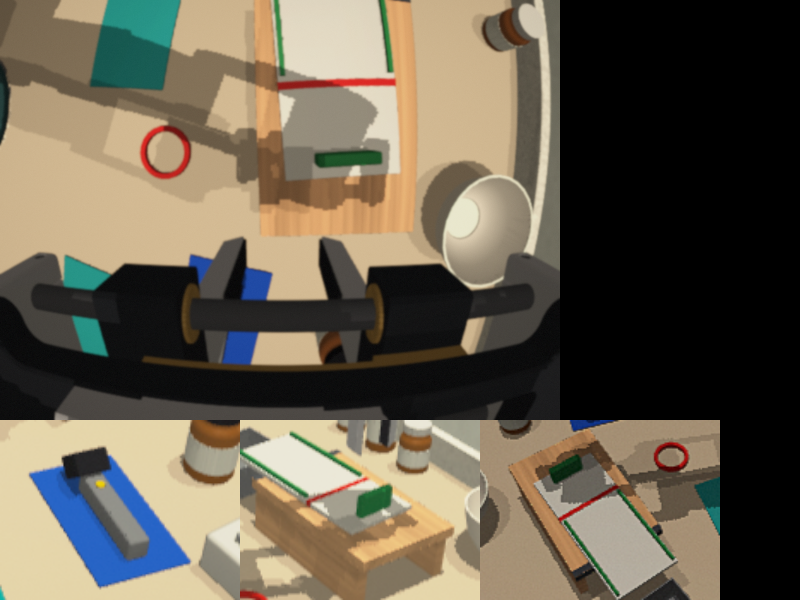

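Run:
```python
from h import *
import pickle
from workcell import env
m=pickle.load(open("w5.pkl","rb"));w=cv2.imread("pics/w5.png");D,S=cam("side"),cam("scene")
sd,sc=cv2.imread("pics/side5.png"),cv2.imread("pics/scene5.png")
H=lambda i:cv2.cvtColor(i,cv2.COLOR_BGR2HSV)
red=lambda h:((h[...,0]<8)|(h[...,0]>172))&(h[...,1]>150)&(h[...,2]>70)
grn=lambda h:(h[...,0]>50)&(h[...,0]<80)&(h[...,1]>110)&(h[...,2]>25)
az=lambda d:np.degrees(np.arctan2(d[1],d[0]))
def stripe(h,box):
    k=red(h).astype(np.uint8);x0,x1,y0,y1=box;z=np.zeros_like(k);z[y0:y1,x0:x1]=k[y0:y1,x0:x1]
    ys,xs=np.nonzero(z);vx,vy,cx,cy=cv2.fitLine(np.c_[xs,ys].astype(np.float32),2,0,.01,.01).ravel()
    t=(xs-cx)*vx+(ys-cy)*vy
    return [(cx+a*vx,cy+a*vy) for a in(t.min(),t.max())]
sw=stripe(H(w),(265,405,70,95));ss=stripe(H(sd),(300,370,190,235));so=stripe(H(sc),(170,240,190,240))
print("stripe px",sw,ss,so)
e=[plane(m,p,.098) for p in sw];print("w5",e,np.linalg.norm(e[0]-e[1]),az(e[1]-e[0]))
for n,M,q in(("side",D,ss),("scene",S,so)):
    f=[plane(M,p,.098) for p in q];print(n,f)
print("heights", [tri(m,a,D,b) for a,b in zip(sw,ss)])
k=grn(H(w));k[:140]=0;k[175:]=0;r=max(blobs(k),key=lambda t:t[1][4])[0];q=quad(r);print("rib",q,[plane(m,p,.133)[:2] for p in q],[plane(m,p,.098)[:2] for p in q])
k=grn(H(sd));b=[(t[1],t[2]) for t in blobs(k)];print(b)
# riser edges in w5: wood columns
h=H(w)
wd=(h[...,0]>8)&(h[...,0]<22)&(h[...,1]>95)
for v in(100,130,160,190,205):
    xs=np.nonzero(wd[v,240:440])[0]+240;print(v,xs.min(),xs.max(),plane(m,(xs.min()-.5,v),.09)[:2],plane(m,(xs.max()+.5,v),.09)[:2])
for u in(275,340,400):
    ys=np.nonzero(wd[180:250,u])[0]+180;print(u,ys.max(),plane(m,(u,ys.max()+.5),.09)[:2])
# dark edge in w0
m0=dict(fx=m["fx"],fy=m["fy"],cx=m["cx"],cy=m["cy"],fish=True,pose=np.array([[1,-.0002,-.0018,.5503],[-.0006,-.9735,-.2286,.0667],[-.0017,.2286,-.9735,.3836],[0,0,0,1]]))
g=cv2.cvtColor(cv2.imread("pics/wrist0.png"),cv2.COLOR_BGR2GRAY)
for u in(268,272,276,280,418,424,430,436):
    c=g[105:145,u];ys=np.nonzero(c<75)[0]+105;print(u,ys.min(),ys.max(),plane(m0,(u,ys.min()-.5),.09)[:2],plane(m0,(u,ys.max()+.5),.09)[:2])
```

```text
stripe px [(np.float64(276.9657597469222), np.float64(85.08628126532793)), (np.float64(395.02480500152126), np.float64(80.6619498961221))] [(np.float64(318.46581642360985), np.float64(217.69867475583646)), (np.float64(352.832313837179), np.float64(203.59149997693493))] [(np.float64(191.98146660376497), np.float64(226.24843159463057)), (np.float64(231.55578470641487), np.float64(203.23608080555152))]
w5 [array([ 0.5593, -0.0303,  0.098 ]), array([ 0.6792, -0.0185,  0.098 ])] 0.12047681825346619 5.635494988994322
side [array([ 0.5548, -0.0361,  0.098 ]), array([ 0.6746, -0.0228,  0.098 ])]
scene [array([ 0.6805, -0.0212,  0.098 ]), array([ 0.5586, -0.0333,  0.098 ])]
heights [(array([ 0.5593, -0.0297,  0.0932]), np.float64(0.0003921104616099652)), (array([ 0.6802, -0.0173,  0.0936]), np.float64(0.0012399691271230229))]
rib [[380 153]
 [374 163]
 [316 162]
 [317 154]] [array([ 0.654 , -0.0932]), array([ 0.6487, -0.1026]), array([ 0.5954, -0.1036]), array([ 0.5961, -0.0965])] [array([ 0.6648, -0.0946]), array([ 0.6589, -0.1051]), array([ 0.5991, -0.1062]), array([ 0.5999, -0.0982])]
[(ar
[... 200 characters left out ...]
 array([357.6833, 216.9625]))]
100 255 416 [ 0.5368 -0.0446] [ 0.707  -0.0353]
130 255 417 [ 0.5372 -0.0752] [ 0.7091 -0.0677]
160 257 416 [ 0.5395 -0.1058] [ 0.7096 -0.1   ]
190 259 416 [ 0.5416 -0.1367] [ 0.7123 -0.1327]
205 259 415 [ 0.5416 -0.1525] [ 0.7128 -0.1494]
275 236 [ 0.5591 -0.1865]
340 234 [ 0.6288 -0.1835]
400 232 [ 0.6975 -0.181 ]
268 120 131 [0.5371 0.0827] [0.5371 0.0718]
272 120 130 [0.5407 0.0827] [0.5406 0.0727]
276 118 130 [0.5442 0.0845] [0.5442 0.0727]
280 118 131 [0.5478 0.0845] [0.5478 0.0718]
418 120 129 [0.6782 0.0877] [0.6784 0.0781]
424 120 129 [0.6846 0.0882] [0.6848 0.0786]
430 120 130 [0.6911 0.0887] [0.6913 0.0781]
436 120 130 [0.6977 0.0893] [0.698  0.0785]
```

Call:
{"op": "servo_tool", "data": {
  "commands": "45 0.006 0.005 0 -8.5; 45 0.006 0.005 0 -8.5; 45 0.006 0.005 0 -8.5; 45 0.006 0.005 0 -8.5; 45 0.006 0.005 0 -8.5; 45 0.006 0.005 0 -8.5; 45 0.006 0.005 -0.01 -8.5; 45 0.006 0.005 -0.01 -8.5; 45 0.006 0.005 -0.01 -8.5; 45 0.006 0.003 -0.01 -8.5",
  "force": 40
}}

```text
clock: 13.15
eef_pos: [0.6261, -0.1005, 0.2116]
ee_rot: [0.0, 0.999, 0.049, -0.0]
wrist_force: [-0.1, -1.3, -0.4]
gripper_width: 0.042
gripper_force: 0.0
```

Call:
{"op": "servo_tool", "data": {
  "commands": "45 0 0 0 0; 45 0 0 0 0; 45 0 0 -0.02 0; 45 0 0 0 0; 45 0 0 0 0"
}}

```text
clock: 13.65
eef_pos: [0.6257, -0.1002, 0.1925]
ee_rot: [0.0, 0.999, 0.053, -0.0]
wrist_force: [0.4, 0.3, 0.3]
gripper_width: 0.0425
gripper_force: 0.0
```

Run:
```python
from h import *
from workcell import vision,env
s=env.sense();print(s["eef_pos"],s["ee_rot"],s["joint_pos"],2*np.degrees(np.arctan2(s["ee_rot"][2],s["ee_rot"][1])))
m=cam("wrist");print(m["pose"]);im=vision.snapshot("wrist");a=vision.snapshot("side");b=vision.snapshot("scene")
v=np.zeros((600,800,3),np.uint8);v[:420,:560]=im;v[420:600,240:480]=cv2.resize(a[170:275,280:420],(240,180));v[420:600,480:720]=cv2.resize(b[160:280,140:300],(240,180))
cv2.imwrite("pics/m6.png",v)
```

```text
[ 0.6257 -0.1002  0.1925] [ 0.0001  0.9986  0.0527 -0.0001] [-0.2481  0.2798  1.1944 -0.0002  1.6676  1.2173] 6.036542386239234
[[ 0.1045 -0.9681 -0.2276  0.6917]
 [-0.9945 -0.1018 -0.0239 -0.0924]
 [ 0.      0.2289 -0.9735  0.3606]
 [ 0.      0.      0.      1.    ]]
```

View pics/m6.png

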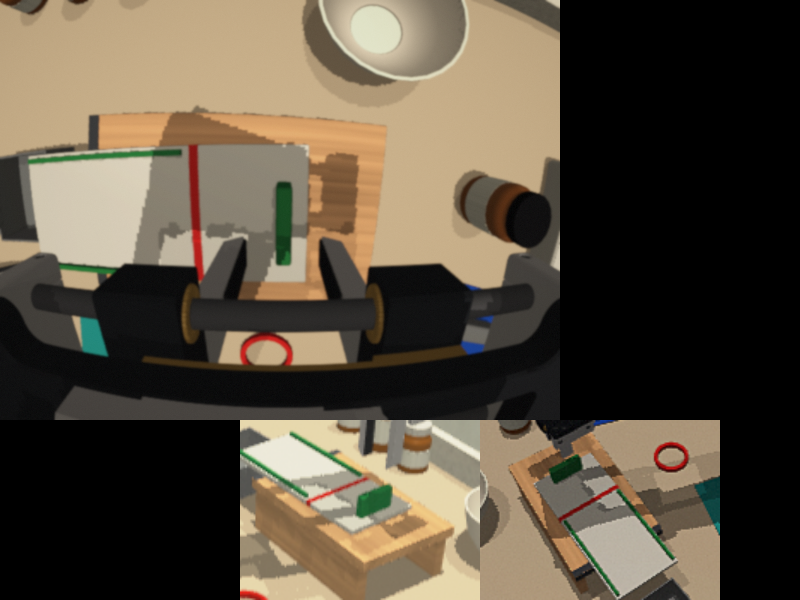

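Call:
{"op": "servo_tool", "data": {
  "commands": "45 0 0 -0.03 0; 45 0 0 -0.025 0; 45 0 0 -0.015 0; 45 0 0 0 0; 45 0 0 -0.007 0; 45 0 0 0 0; 45 0 0 0 0"
}}

```text
clock: 14.5
eef_pos: [0.6266, -0.0999, 0.1163]
ee_rot: [0.0, 0.999, 0.052, 0.001]
wrist_force: [-0.3, 0.6, 0.9]
gripper_width: 0.0422
gripper_force: 0.0
```

Call:
{"op": "servo_tool", "data": {
  "commands": "0 0 0 -0.001 0; 0 0 0 0 0; 0 0 0 0 0; 0 0 0 0 0; 0 0 0 0 0; 0 0 0 0 0",
  "force": 40
}}

```text
clock: 15.1
eef_pos: [0.6262, -0.1001, 0.1143]
ee_rot: [0.0, 0.999, 0.052, 0.0]
wrist_force: [0.3, -0.3, 0.6]
gripper_width: 0.0121
gripper_force: 40.0
```

Call:
{"op": "servo_tool", "data": {
  "commands": "0 0 0.005 0 0; 0 -0.0005 0.01 0 -0.5; 0 -0.0005 0.012 0 -0.5; 0 -0.001 0.012 0 -0.5; 0 -0.001 0.012 0 -0.5; 0 -0.001 0.012 0 -0.5; 0 -0.001 0.012 0 -0.5; 0 -0.001 0.012 0 -0.5; 0 0 0.008 0 0; 0 0 0.005 0 0"
}}

```text
clock: 16.1
eef_pos: [0.6199, 0.001, 0.1143]
ee_rot: [0.0, 1.0, 0.022, 0.0]
wrist_force: [-0.2, -4.0, 2.6]
gripper_width: 0.0116
gripper_force: 40.0
```

Call:
{"op": "servo_tool", "data": {
  "commands": "0 0 0 0 0; 0 0 0 0 0; 0 0 0 0 0"
}}

```text
clock: 16.4
eef_pos: [0.62, 0.0016, 0.1142]
ee_rot: [-0.001, 1.0, 0.022, 0.0]
wrist_force: [-0.6, 2.5, 3.1]
gripper_width: 0.0114
gripper_force: 40.0
```

```bash
cat > meas.py <<'E'
from h import *
from workcell import vision,env
s=env.sense();print(s["eef_pos"],s["wrist_force"],s["ft_torque"],s["gripper_width"],2*np.degrees(np.arctan2(s["ee_rot"][2],s["ee_rot"][1])))
m=cam("wrist");w=vision.snapshot("wrist");S,D=cam("scene"),cam("side");b=vision.snapshot("scene");a=vision.snapshot("side")
for n,i in zip(("w","sc","sd"),(w,b,a)):cv2.imwrite(f"pics/f_{n}.png",i)
def line(M,im,lo,hi,n):
    h=cv2.cvtColor(im,cv2.COLOR_BGR2HSV);k=((h[...,0]<8)|(h[...,0]>172))&(h[...,1]>150)&(h[...,2]>60)
    P=[]
    for t in blobs(k,20):
        ys,xs=np.nonzero(t[0]);c=np.array([plane(M,p,.098)[:2] for p in zip(xs,ys)])
        if np.all(abs(np.median(c,0)-[.618,.08])<[.08,.07]):P.append(c)
    if not P:print(n,"none");return
    P=np.vstack(P).astype(np.float32)
    vx,vy,cx,cy=cv2.fitLine(P,2,0,.001,.001).ravel();r=(P-[cx,cy])@[vx,vy]
    print(n,"stripe y at x=.618:",cy+(.618-cx)*vy/vx,"az",np.degrees(np.arctan(vy/vx)),"x ends",P[:,0].min(),P[:,0].max(),len(P))
line(m,w,0,0,"wrist");line(S,b,0,0,"scene");line(D,a,0,0,"side")
# dark edge beside the board
for n,M,im in(("wrist",m,w),("scene",S,b),("side",D,a)):
    g=cv2.cvtColor(im,cv2.COLOR_BGR2GRAY);P=np.linalg.inv(np.array(M["pose"]))
    for x in(.54,.546,.552,.686,.692,.698):
        ys=np.arange(.05,.12,.001);v=[]
        for y in ys:
            q=P@[x,y,.09,1]
            if M["fish"]:
                r=np.hypot(q[0],q[1]);t=np.arctan2(r,q[2]);u=(M["cx"]+M["fx"]*t*q[0]/r,M["cy"]+M["fy"]*t*q[1]/r)
            else:u=(M["cx"]+M["fx"]*q[0]/q[2],M["cy"]+M["fy"]*q[1]/q[2])
            u=np.round(u).astype(int);v.append(g[u[1],u[0]] if 0<=u[0]<560 and 0<=u[1]<420 else 255)
        v=np.array(v);print(n,x,' '.join(map(str,v[::4])))
E
python3 meas.py
```

```text
[0.62   0.0016 0.1142] [-0.6274  2.4743  3.1259] [0.2555 0.1777 0.0222] 0.011445391382754442 2.53096193707032
wrist stripe y at x=.618: 0.07766168 az 2.1966937 x ends 0.59397805 0.67760277 1356
scene stripe y at x=.618: 0.07564966 az 2.458783 x ends 0.55581677 0.6775283 136
side stripe y at x=.618: 0.074025884 az 4.185014 x ends 0.5508816 0.65114105 35
wrist 0.54 15 18 20 18 17 18 19 18 17 17 20 128 179 180 179 179 178 179
wrist 0.546 17 19 19 19 19 18 18 19 18 18 21 109 180 180 180 179 180 180
wrist 0.552 17 15 17 17 17 18 18 19 16 18 17 25 40 38 39 40 40 40
wrist 0.686 125 131 117 122 109 111 108 53 37 35 141 180 180 180 181 181 180 180
wrist 0.692 182 182 182 182 181 180 180 86 44 43 134 181 179 180 180 181 180 181
wrist 0.698 173 172 173 172 171 172 172 95 61 60 127 181 181 180 180 180 180 180
scene 0.54 136 126 132 132 143 74 45 44 29 12 104 147 140 143 143 142 146 143
scene 0.546 130 129 125 129 134 129 41 46 47 10 56 117 150 152 142 146 142 142
scene 0.552 129 113 114 122 130 116 37 43 39 19 29 59 62 66 70 150 140 108
scene 0.686 162 88 160 158 86 94 93 18 31 42 19 20 61 80 77 76 78 74
scene 0.692 163 163 160 162 164 159 171 40 44 50 40 19 64 58 67 65 63 69
scene 0.698 158 154 154 157 156 155 162 35 52 57 37 18 65 61 66 65 68 66
side 0.54 183 181 181 181 149 84 85 84 85 84 86 85 85 85 84 89 81 81
side 0.546 176 178 177 176 177 115 86 84 84 85 84 85 85 85 85 84 80 84
side 0.552 175 174 171 174 152 84 84 86 86 86 85 92 85 86 86 85 95 83
side 0.686 75 136 128 129 128 129 126 126 122 112 44 34 34 122 124 122 122 153
side 0.692 82 84 84 127 129 128 129 130 123 120 122 103 45 34 33 47 122 121
side 0.698 204 162 173 132 180 134 129 128 129 128 123 123 123 101 40 35 57 57
```

Call:
{"op": "servo_tool", "data": {
  "commands": "0 0 0.003 0 0; 0 -0.0004 0.003 0 0; 0 0 0.0025 0 0; 0 0 0 0 0; 0 0 0 0 0; 0 0 0 0 0"
}}

```text
clock: 17.15
eef_pos: [0.6199, 0.0063, 0.1145]
ee_rot: [0.002, 1.0, 0.021, 0.0]
wrist_force: [0.1, -5.7, 4.0]
gripper_width: 0.0118
gripper_force: 40.0
```

```bash
sed -i '/^# dark edge/,$d' meas.py
cat >> meas.py <<'E'
# dark-edge strip right of the board, wrist picture: outer (left) and inner columns per row
g=cv2.cvtColor(w,cv2.COLOR_BGR2GRAY);P=np.linalg.inv(np.array(m["pose"]))
def px(p):
    q=P@[*p,1];r=np.hypot(q[0],q[1]);t=np.arctan2(r,q[2]);return m["cx"]+m["fx"]*t*q[0]/r,m["cy"]+m["fy"]*t*q[1]/r
for x in np.arange(.684,.7,.003):
    ys=np.arange(.06,.11,.0005);uv=np.array([px((x,y,.09)) for y in ys],np.float32)
    v=cv2.remap(g,uv[:,:1],uv[:,1:],1).ravel().astype(int);d=np.diff(v);
    i=np.argmin(v);o=np.nonzero(v[i:]>110)[0];n=np.nonzero(v[:i]>110)[0]
    print(x,"outer",ys[i+o[0]] if len(o) else 0,"inner",ys[n[-1]] if len(n) else 0)
E
python3 meas.py
```

```text
[0.6199 0.0063 0.1145] [ 0.081  -5.6729  4.0267] [-0.9496  0.1579  0.0044] 0.01180743607107539 2.406506548762449
wrist stripe y at x=.618: 0.08226749 az 2.1257637 x ends 0.59498054 0.6777531 1361
scene stripe y at x=.618: 0.08024912 az 2.3117993 x ends 0.5572524 0.6775283 138
side stripe y at x=.618: 0.07839566 az 3.5146663 x ends 0.5514401 0.65204936 36
0.684 outer 0.09000000000000002 inner 0
0.687 outer 0.08950000000000002 inner 0.07700000000000001
0.6900000000000001 outer 0.08950000000000002 inner 0.07750000000000001
0.6930000000000001 outer 0.08950000000000002 inner 0.07750000000000001
0.6960000000000001 outer 0.09000000000000002 inner 0.07750000000000001
0.6990000000000001 outer 0.09000000000000002 inner 0.07800000000000001
```

Call:
{"op": "servo_tool", "data": {
  "commands": "0 0 0.002 0 0; 0 0 0.002 0 0; 0 0 0 0 0; 0 0 0 0 0; 0 0 0 0 0; 0 0 0 0 0"
}}

```text
clock: 17.9
eef_pos: [0.6199, 0.0108, 0.1145]
ee_rot: [0.002, 1.0, 0.021, 0.0]
wrist_force: [-0.0, -5.8, 4.0]
gripper_width: 0.0118
gripper_force: 40.0
```

```bash
python3 meas.py
```

```text
[0.6199 0.0108 0.1145] [-0.0387 -5.8084  3.9635] [-0.9331  0.1457 -0.0122] 0.01182482276564083 2.4244379939988607
wrist stripe y at x=.618: 0.08675942 az 2.0049148 x ends 0.59421474 0.677705 1360
scene stripe y at x=.618: 0.08476239 az 2.2784696 x ends 0.5564695 0.67778504 139
side stripe y at x=.618: 0.08294172 az 3.2803195 x ends 0.55200225 0.6496298 34
0.684 outer 0.09100000000000003 inner 0
0.687 outer 0.09000000000000002 inner 0.07700000000000001
0.6900000000000001 outer 0.08950000000000002 inner 0.07750000000000001
0.6930000000000001 outer 0.08950000000000002 inner 0.07750000000000001
0.6960000000000001 outer 0.09000000000000002 inner 0.07750000000000001
0.6990000000000001 outer 0.09000000000000002 inner 0.07800000000000001
```

```bash
python3 -c "
from workcell import job
print(job.job_done())"
```

```text
the job is handed in; nothing more can be done
None
```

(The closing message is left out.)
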